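# Free the ratchet and lower the slide press

### The job

Lower the slide press onto the mounted glass slide: press the thumb pad of the ratchet pawl fully down to its stop, so that the pawl tips over and stays off the teeth, then push the arm down by its cross bar, past its teeth, until its round pad rests on the slide. Do it all by pressing and pushing with the fingers: do not pick anything up or lift the arm up high, do not force the arm past the engaged pawl, leave the slide where it lies, do not disturb the objects around the press, and leave the pawl off at the end.

Things in the scene. Friction and masses are not known exactly. Their poses are not given: they have to be found in the camera images.
- press: Slide press, fixed to the worktop: grey base plate 250 x 100 x 12 mm with two steel side plates. Origin at worktop height directly below the arm's hinge; z up. Its x axis runs along the press: the arm's cross bar lies toward -x, the pawl's thumb pad toward +x; y is the direction of the hinge axes. The press lies roughly crosswise to the robot, cross bar to the right and thumb pad to the left, turned by up to 0.35 rad.
- swing_hinge (a point): Point on the arm's hinge axis in the middle of the press, 75 mm above the worktop; it does not move as the arm swings.
- cross_bar (a point): Centre of the black round cross bar at the free end of the arm (bar 18 mm diameter, 78 mm long, along the press's y, level at all times), 180 mm from swing_hinge. Moves with the arm on a vertical arc about swing_hinge; 75 mm above the worktop when the arm is level. The arm's beam is 14 mm wide, 18 mm high.
- swing (a joint): Arm angle, rad: 0 is level with the round rubber pad (26 mm diameter, under the beam 105 mm from the hinge) on the slide, positive is raised; starts at 0.67 to 0.95. Stiff hinge: the arm stays where it is left, and needs about 5 to 11 N straight down on the cross bar to move. With the pawl engaged it can drop only to the next tooth (teeth at 0.40, 0.65, 0.90, 1.15), where it is held with a few hundredths of a radian of give; raising clicks over them.
- pawl_pivot (a point): Point on the pawl's pivot axis, 60 mm toward the press's +x from swing_hinge and 112.5 mm above the worktop; it does not move.
- pawl_pad (a point): Centre of the upper face of the pawl's black thumb pad (38 mm along the press, 40 mm wide, 6 mm thick), on the side of the pivot away from the cross bar. It swings about pawl_pivot at 85 mm radius; pressed from engaged to off it goes about 40 mm down, almost straight, from about 137 mm to about 94 mm above the worktop. A cylindrical steel weight (26 mm diameter, 40 mm long) stands upright on a rod above the pivot; its top is at about 181 mm.
- pawl (a joint): Pawl angle, rad: about 0 to 0.1 is engaged (nose resting among the teeth), 0.5 is fully off against its stop; grows as the thumb pad is pressed down. The weight carries it over: let go below about 0.2 it falls back into the teeth, above about 0.25 it falls to 0.5 and stays off. The pad yields to less than 1 N until it meets the rigid stop.
- bed_centre (a point): Centre of the press bed, on the base plate's upper face 12 mm above the worktop, where the pad comes down.
- slide_block: Loose aluminium mounting block 84 x 34 x 7 mm carrying a glass slide 76 x 26 mm, 8 mm high together, 90 g, long along the press, lying on the bed under the pad. Origin at the centre of its underside. Not to be moved.
- dropper: Bystander: small dropper bottle with dark red contents, 34 mm diameter, 107 mm tall, loose. Origin at the centre of its underside.
- jar: Bystander: white screw-top jar, 70 mm diameter, 75 mm tall, loose. Origin at the centre of its underside.
- slip_box: Bystander: small white cardboard box, 34 x 34 x 14 mm, loose. Origin at the centre of its underside.

How it is judged:
On the way, in this order (a step that is already met when the one before it is completed fails the run):
1. the fingers press the pawl off the teeth, down to its stop, while the arm is still raised (value of joint pawl above 0.35 rad and contact force between the fingers and pawl above 0.3 N and value of joint swing above 0.5 rad), for 0.05 s.
2. the arm is pushed down until its pad rests on the slide (value of joint swing below 0.04 rad), for 0.2 s.
At the end, for the whole second after the job is handed in: The arm is down, pad on the slide (arm angle under 0.04 rad), the pawl is off (over 0.35 rad), and the slide block lies still on the bed within 12 mm of its centre (value of joint swing below 0.04 rad and value of joint pawl above 0.35 rad and horizontal distance between slide_block and bed_centre below 0.012 m and z of slide_block in the frame of press below 0.015 m and linear speed of slide_block below 0.02 m/s); the robot touches nothing.
It fails at once if the arm is forced past the engaged pawl (value of joint swing below 0.5 rad and value of joint pawl below 0.2 rad).
It fails at once if the arm is lifted up high (value of joint swing above 1.02 rad).
It fails at once if the slide block is moved or picked up (distance of slide_block from where it was at the start of the episode above 0.01 m).
It fails at once if a bystander is moved, tipped or picked up (distance of any of dropper, jar, slip_box from where it was at the start of the episode above 0.015 m or angle between any of dropper, jar's own z axis and vertical above 0.4 rad).
It also fails if it takes over 42 s, if anything falls off the work surface, if the arm or the gripper's body presses on something with over 40 N, if the wrist force passes 120 N, or if a joint passes its speed limit or range.

### The arm

A 6-joint arm with a two-finger parallel gripper is mounted at the origin on a cart in front of the work surface, level with it; the furniture and walls round the work are solid. World frame = base frame: x ahead of the robot, y to its left, z up, the work surface at z = 0. Lengths are in m, angles in rad, forces in N, time in s.
With the tool pointing down it reaches from about 0.35 to 0.975 m from the base axis. Payload 4.9 kg.
Tool frame: the origin (TCP) lies where the fingers leave the gripper's body, on its centre line; the fingertips stand 73 mm ahead of it and the grasp point (between the pads) lies env.grasp_offset ahead of it (env.grasp_offset is the distance from the TCP to the grasp point, in m); z points along the fingers, y is the direction in which the jaws open and shut (so a half turn about z gives the same grasp; the last joint's range is limited). The gripper opens to 85 mm and grips with 20 to 120 N. Pads are 22 mm wide; open, the fingers measure 114 mm over their backs; the gripper's body (76 mm by 85 mm) begins 54 mm behind the grasp point. The pads swing forward as they close: fully open they stand 13 mm farther back than shut.
Start: joints at [-1.452, 0.053, 1.613, -0, 1.476, -0.119], TCP at [0.147, -0.607, 0.304] pointing down, gripper open.
Joint ranges: [-3.01, 3.01], [-1.01, 2.22], [0.06, 2.58], [-1.02, 4.17], [0.09, 2.62], [-3.14, 3.14]. Speed limits (rad/s): [2.57, 2.57, 3.14, 3.14, 3.14, 3.14].

### API

Orientations are given as [roll, pitch, yaw] about the fixed x, y, z axes, in that order (R = Rz(yaw) Ry(pitch) Rx(roll)).
In Python, from bench import env gives the robot as it stands. The module is installed in compiled form; this text tells all that it offers.
- The arm moves only by the shell command python3 -m creep 'ROWS' [FORCE]. ROWS is JSON, one flat list of numbers, 7 for each row, row after row: the shift along the world's x, y, z in m, then the turn, a rotation vector about the world's x, y, z in rad, then the closure, from 0 (fully open) to 1 (shut). A call has exactly 8 rows; each row is the pose to reach, as a shift and turn from the pose commanded when the call began; what a row does not reach only later rows make up. A row lasts 1/10 s, in which the tool goes at most 50 mm and 8.59 degrees, less where a joint would pass 70% of its speed; a pose out of reach is approached as far as the arm can. A call with a gripper value outside its range is refused whole. The fingers move at their own pace and stop on an object; FORCE is the grip in N (left out, the last holds). Time passes only in rows, so rows that repeat a pose let the fingers close, or fill a call up. It gives the time, the measured TCP pose, the force and the opening at its end, in the units of the state.
- env.get_state(): the state, without advancing time (a new reading comes with each control period).
- env.grab_frame(name): name is "scene" or "top" or "wrist"; returns a dict with "img" (480x640x3 uint8, blue, green, red), "vfov" (degrees; the focal length in pixels is half the picture's height over the tangent of half this angle, whatever the lens; pixels are square), "cx", "cy" (the principal point, pixels), "R" (3x3) and "t" (3): a world point X has camera coordinates R X + t; the wrist camera has in their place "mount" (4x4, takes a point from camera to tool coordinates, whose origin is the TCP and whose axes are the flange's). Camera axes: x right, y down, z forward; pixel columns grow to the right and rows downward; lengths in m; the calibration is good to about 2 mm. A picture is of the moment at which its call begins: read the wrist's pose just before it. There is no depth.
- env.finish_job(): hands the job in, once; it reports no verdict.
Trained networks look in a picture, given as the dict that the camera call returned (one of the last four; its "shot" number tells which), for a name from the list of things; names that differ only in an ending like _2 or _b are one class to them, and where a whole thing is asked for, a point or a joint stands for the part that bears it (a point fixed in the world has none). Each returns a list of dicts, best first, with "confidence" (0 to 1); they miss things now and then, are a little off and sometimes report something else, mostly with a low value. They report only what shows in the picture. A call takes as long as a camera call.
- env.recognise(picture, label): "xyz" ([x, y, z] in m, in the coordinates of the camera as it stood for that picture, good to about 4 mm: the middle of the surface that is visible of it).
The state is a dict: "time_s": time; "joint_positions": joint angles; "qd": joint speeds; "joint_efforts": joint torques, N m; "tool_pos": TCP position; "eef_rot": TCP orientation; "contact_force": force on the tool from outside, world axes, zero at the start; "wrist_torque": the same for the moment, N m; "gripper_width": finger opening in m.
Only numpy, scipy, OpenCV 4.12 (cv2) and the standard library are available. Lean on these libraries where they do the work, as an engineer would, in place of code of your own. Each camera call takes 0.05 s, during which the arm holds its last target.

## Working session

There is one attempt and no reset: what is moved stays moved. The work goes in short steps, Python scripts to look and compute and a shell command to move; the robot and the scene stay as the last step left them, time stands still between calls to the robot, and variables do not carry over. Pictures are saved under pics/ and viewed, and the job is handed in when it is done.

```bash
mkdir -p pics
cat > h.py <<'E'
import numpy as np, cv2
from bench import env
def toworld(f,p):
    return np.array(f["R"]).T@(np.array(p)-np.array(f["t"]))
def proj(f,X):
    c=np.array(f["R"])@np.array(X)+np.array(f["t"]); fl=240/np.tan(np.radians(f["vfov"])/2)
    return np.array([f["cx"]+fl*c[0]/c[2],f["cy"]+fl*c[1]/c[2]])
E
python3 - <<'E'
from h import *
s=env.get_state();print(s,env.grasp_offset)
for n in("scene","top"):
    f=env.grab_frame(n);cv2.imwrite(f"pics/{n}0.png",f["img"])
    print(n,np.round(-np.array(f["R"]).T@np.array(f["t"]),3),f["vfov"])
    for l in("press","cross_bar","pawl_pad","slide_block","dropper","jar","slip_box","swing","pawl"):
        try:
            for r in env.recognise(f,l)[:2]: print(l,round(r["confidence"],2),np.round(toworld(f,r["xyz"]),3),np.round(proj(f,toworld(f,r["xyz"]))))
        except Exception as e: print(l,e)
E
```

```text
{'time_s': 0.0, 'joint_positions': array([-1.45198106e+00,  5.33742663e-02,  1.61428365e+00,  2.90520370e-05,
        1.47601377e+00, -1.18996016e-01]), 'qd': array([-2.40408695e-03,  7.09770434e-05,  1.58734753e-04,  1.40597778e-03,
       -1.39053618e-03,  4.40804345e-04]), 'joint_efforts': array([-2.49617529e-03, -3.93683124e+01, -3.70177853e+01, -1.15689622e-04,
        7.26496830e-03, -3.35349583e-06]), 'tool_pos': array([ 0.14718739, -0.60693586,  0.30265826]), 'eef_rot': array([-3.13953175e+00, -2.75524601e-04,  2.37808224e-01]), 'contact_force': array([ 0.18981361,  0.14875835, -0.298921  ]), 'wrist_torque': array([ 0.05585035,  0.02049623, -0.00761864]), 'gripper_width': 0.0851833548558318} 0.0539
scene [0.06  0.468 0.735] 46.78849604947316
press 0.61 [0.543 0.039 0.068] [355. 237.]
press 0.59 [0.548 0.093 0.13 ] [328. 221.]
cross_bar 0.57 [ 0.556 -0.035  0.144] [388. 181.]
pawl_pad 0.75 [0.546 0.093 0.133] [329. 221.]
pawl_pad 0.29 [ 0.55  -0.031  0.144] [389. 184.]
slide_block 0.84 [ 0.56  -0.072  0.022] [396. 223.]
slide_block 0.75 [0.689 0.019 0.069] [314. 185.]
dropper 0.92 [0.679 0.147 0.049] [258. 224.]
dropper 0.37 [0.546 0.043 0.064] [352. 238.]
jar 0.57 [0.686 0.018 0.073] [316. 184.]
slip_box 0.72 [ 0.435 -0.018  0.017] [421. 282.]
swing 0.92 [ 0.552 -0.03   0.144] [388. 184.]
pawl 0.77 [0.545 0.092 0.132] [330. 222.]
pawl 0.18 [0.546 0.038 0.066] [354. 236.]
top [0.43 0.08 1.02] 50.96121511832019
press 0.84 [0.551 0.007 0.017] [366. 262.]
cross_bar 0.69 [ 0.558 -0.068  0.179] [417. 245.]
pawl_pad 0.89 [0.548 0.115 0.125] [310. 257.]
slide_block 0.77 [ 0.555 -0.073  0.021] [406. 259.]
dropper 0.77 [0.679 0.136 0.058] [300. 195.]
jar 0.73 [0.686 0.01  0.075] [364. 189.]
slip_box 0.63 [ 0.437 -0.023  0.016] [382. 319.]
swing 0.86 [ 0.558 -0.062  0.175] [413. 246.]
pawl 0.88 [0.547 0.111 0.131] [312. 257.]
```

View pics/scene0.png

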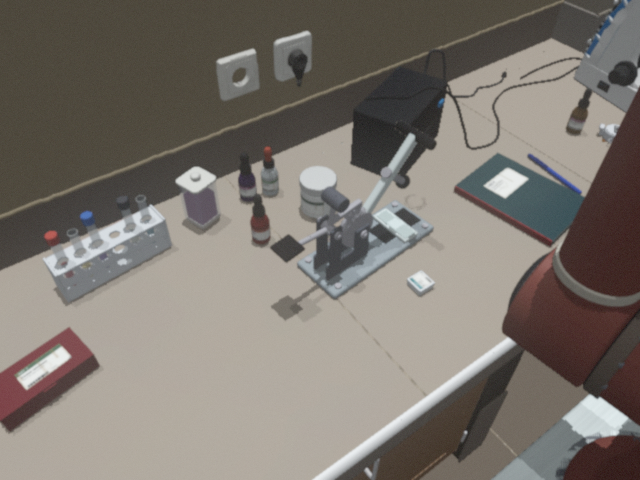

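View pics/top0.png

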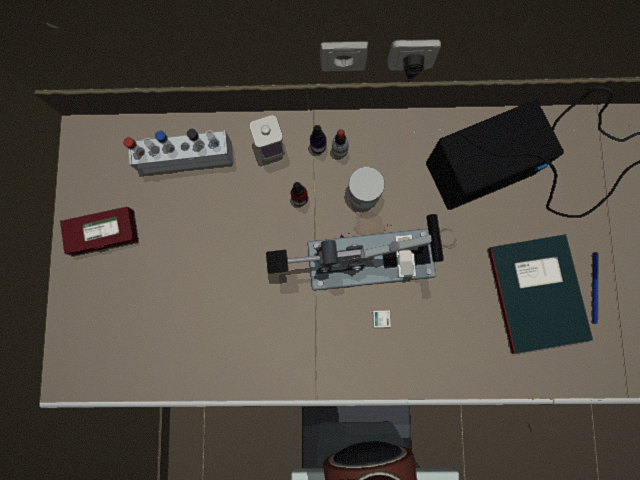

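Run:
```python
import cv2
a=cv2.imread("pics/scene0.png")[130:330,220:480];cv2.imwrite("pics/s0c.png",cv2.resize(a,None,fx=3,fy=3,interpolation=2))
a=cv2.imread("pics/top0.png")[160:340,270:480];cv2.imwrite("pics/t0c.png",cv2.resize(a,(770,600*180*770//(210*600)) ,interpolation=2)[:600])
```

```text
(no output)
```

View pics/s0c.png

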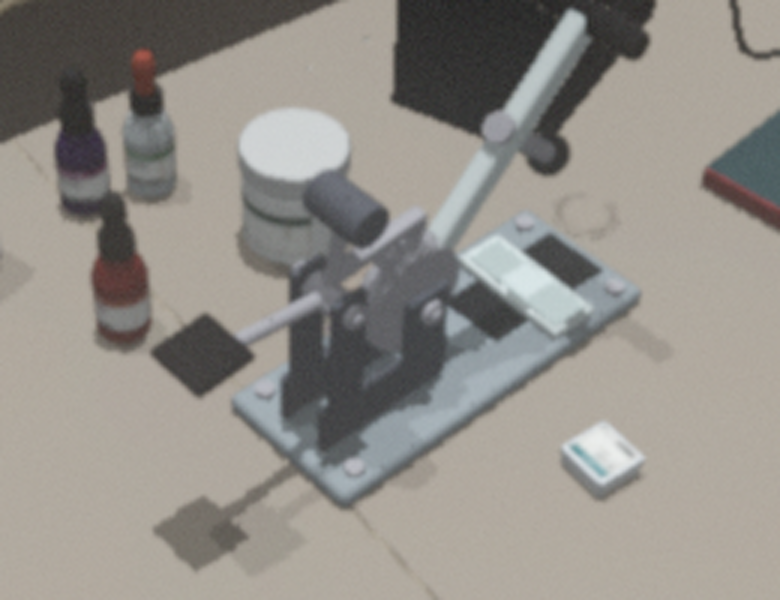

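View pics/t0c.png

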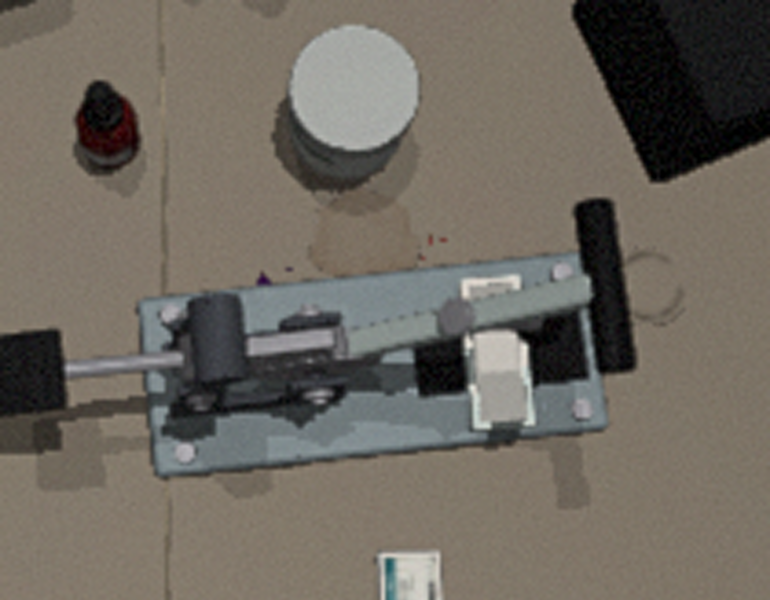

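```bash
cat >> h.py <<'E'
def W(p,X):
    x,y,w=p[:3];c,s=np.cos(w),np.sin(w);return np.array([x+c*X[0]-s*X[1],y+s*X[0]+c*X[1],X[2]])
def bar(p,a): return W(p,[-.18*np.cos(a),0,.075+.18*np.sin(a)])
def pad(p,b):
    # engaged: z 137 -> +24.5 over pivot
    b0=np.arcsin(.0245/.085); return W(p,[.06+.085*np.cos(b0-b),0,.1125+.085*np.sin(b0-b)])
E
cat > fit.py <<'E'
from h import *
from scipy.optimize import least_squares
T=env.grab_frame("top");S=env.grab_frame("scene")
c=lambda u,v:np.array([270+u/3.667,160+v/3.667]); d=lambda u,v:np.array([220+u/3,130+v/3])
def res(q):
    p=q[:3];a,b,o=q[3:]
    r=[]
    for (f,pt,X) in [(T,c(140,300),W(p,[o+.125,-.05,.012])),(T,c(157,473),W(p,[o+.125,.05,.012])),(T,c(606,428),W(p,[o-.125,.05,.012])),
      (S,d(238,402),W(p,[o+.125,-.05,.012])),(S,d(342,500),W(p,[o+.125,.05,.012])),(S,d(638,292),W(p,[o-.125,.05,.012])),
      (T,(277,261.5),pad(p,b)),(S,d(202,354),pad(p,b)),(T,c(606,286),bar(p,a)),(S,(415,136),bar(p,a))]:
        r+=list(proj(f,X)-pt)
    return np.array(r)
r=least_squares(res,[.55,.01,1.6,.8,0.05,0.])
q=r.x;print(np.round(q,4));print(np.round(r.fun.reshape(-1,2),1))
print("bar",bar(q,q[3]),"bar0",bar(q,0),"pad",pad(q,q[4]),pad(q,.5),"hinge",q[:2],"ux",np.cos(q[2]),np.sin(q[2]))
E
python3 fit.py
```

```text
[ 0.5538  0.031   1.6694  0.798   0.1143 -0.0358]
[[-1.5 -0.5]
 [-0.9  1.4]
 [ 1.2 -0.1]
 [-3.3 -1.9]
 [ 1.1  0.2]
 [ 2.2 -1.3]
 [-0.6  0.3]
 [ 0.4 -0. ]
 [-0.2 -0. ]
 [ 0.4 -0.2]]
bar [ 0.56616329 -0.09403059  0.20387336] bar0 [ 0.57151143 -0.14810189  0.075     ] pad [0.53965441 0.17398248 0.12755564] [0.5397018  0.17350343 0.0949791 ] hinge [0.55379427 0.03102405] ux -0.09842861450622219 0.995144114109301
```

```bash
python3 -m creep '[0.05,0.04,0.05,0,0,-0.04,1, 0.09,0.07,0.05,0,0,-0.1,1, 0.12,0.11,0.05,0,0,-0.14,1, 0.15,0.15,0.05,0,0,-0.14,1, 0.18,0.19,0.05,0,0,-0.14,1, 0.2,0.23,0.05,0,0,-0.14,1, 0.22,0.27,0.05,0,0,-0.14,1, 0.24,0.31,0.05,0,0,-0.14,1]' 60
```

```text
time_s: 1.9
tool_pos: [0.3836, -0.304, 0.3541]
eef_rot: [3.141, -0.001, 0.097]
contact_force: [0.5, -0.7, -0.3]
gripper_width: -0.0001
```

```bash
python3 -m creep '[0.01,0.045,0,0,0,0,1, 0.03,0.09,0,-0.05,0,0,1, 0.04,0.13,0,-0.1,0,0,1, 0.06,0.18,0,-0.15,0,0,1, 0.08,0.23,0,-0.2,0,0,1, 0.1,0.28,0,-0.2,0,0,1, 0.12,0.32,0,-0.2,0,0,1, 0.14,0.37,0,-0.2,0,0,1]'
```

```text
time_s: 2.7
tool_pos: [0.5196, 0.0571, 0.3543]
eef_rot: [2.942, 0.018, 0.096]
contact_force: [-0.3, -0.6, 0.1]
gripper_width: -0.0002
```

```bash
python3 -m creep '[0.01,0.045,0,0,0,0,1, 0.016,0.09,0,0,0,0,1, 0.016,0.13,0,0,0,0,1, 0.016,0.131,-0.03,0,0,0,1, 0.016,0.131,-0.06,0,0,0,1, 0.016,0.131,-0.08,0,0,0,1, 0.016,0.131,-0.085,0,0,0,1, 0.016,0.131,-0.085,0,0,0,1]'
python3 - <<'E'
from h import *
from scipy.spatial.transform import Rotation as Ro
s=env.get_state();R=Ro.from_euler('xyz',s['eef_rot']).as_matrix();tip=s['tool_pos']+R@[0,0,.073];print(tip,s['contact_force'])
for n in("scene","top"):
    f=env.grab_frame(n);im=f["img"].copy();u=proj(f,tip);print(u)
    x,y=(u-[130,100]).astype(int);cv2.circle(im,tuple(u.astype(int)),2,(0,255,0),-1)
    cv2.imwrite(f"pics/{n}1.png",cv2.resize(im[max(y,0):y+200,max(x,0):x+260],None,fx=3,fy=3))
E
```

```text
time_s: 3.5
tool_pos: [0.5348, 0.1857, 0.2682]
eef_rot: [2.942, 0.021, 0.096]
contact_force: [0.4, 0.3, -0.1]
gripper_width: -0.0
[0.53468497 0.17111878 0.19667675] [ 0.44199941  0.29774605 -0.0711433 ]
[289.79086659 215.68733474]
[273.73659694 259.67253713]
```

View pics/scene1.png

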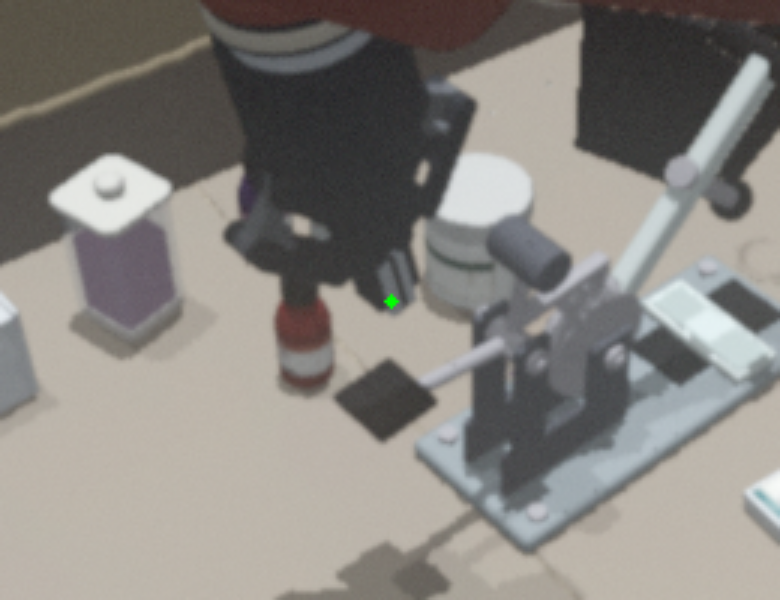

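View pics/top1.png

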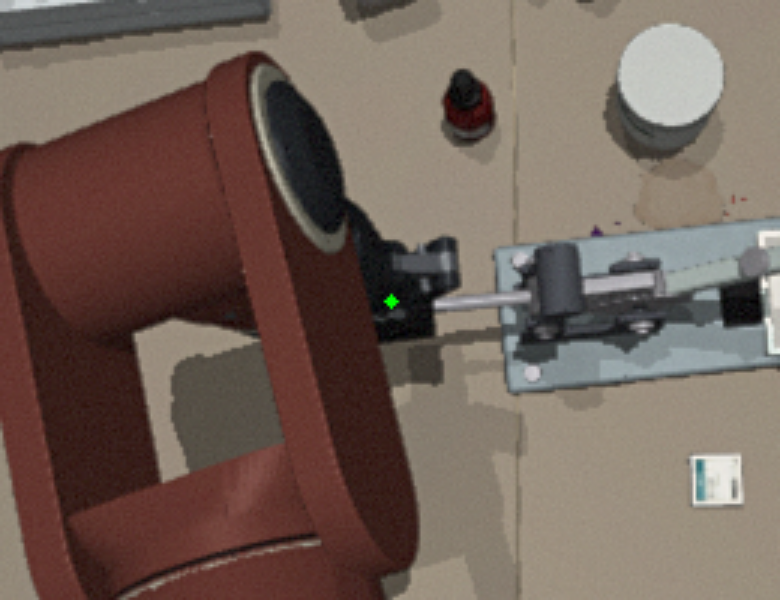

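```bash
python3 -m creep '[0.005,0.008,-0.02,0,0,0,1, 0.005,0.008,-0.04,0,0,0,1, 0.005,0.008,-0.055,0,0,0,1, 0.005,0.008,-0.067,0,0,0,1, 0.005,0.008,-0.078,0,0,0,1, 0.005,0.008,-0.086,0,0,0,1, 0.005,0.008,-0.092,0,0,0,1, 0.005,0.008,-0.094,0,0,0,1]'
cat > look.py <<'E'
from h import *
import sys
from scipy.spatial.transform import Rotation as Ro
s=env.get_state();R=Ro.from_euler('xyz',s['eef_rot']).as_matrix();tip=s['tool_pos']+R@[0,0,.073];print(tip,s['contact_force'])
k=sys.argv[1]; out=[]
for n in("scene","top"):
    f=env.grab_frame(n);im=f["img"]
    a=im[110:310,220:480] if n=="scene" else im[150:350,230:490]
    out.append(cv2.resize(a,None,fx=1.5,fy=1.5) if 0 else cv2.resize(a,(780,600)))
    cv2.imwrite(f"pics/{n}{k}.png",out[-1])
E
python3 look.py 2
```

```text
time_s: 4.4
tool_pos: [0.5399, 0.1937, 0.1743]
eef_rot: [2.942, 0.02, 0.096]
contact_force: [0.3, 0.5, -0.1]
gripper_width: -0.0
[0.539892   0.17917055 0.10275323] [ 0.34662405  0.46683675 -0.14139139]
```

View pics/scene2.png

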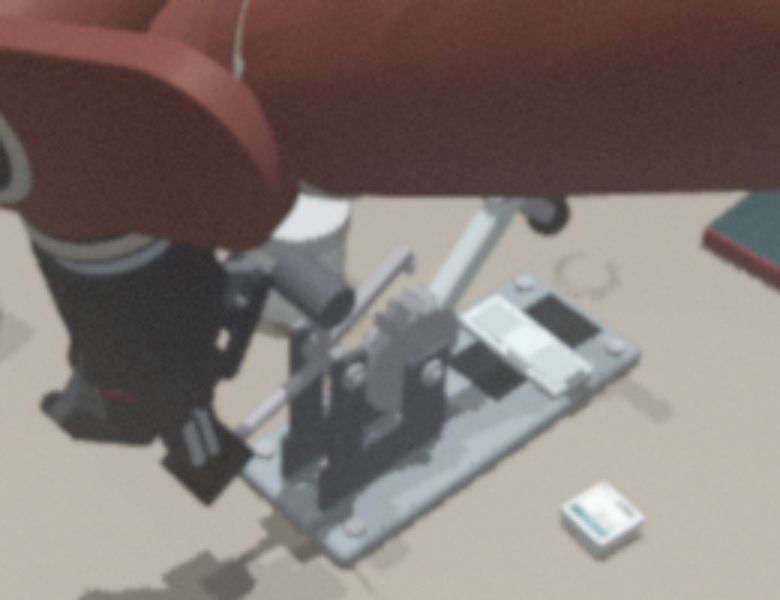

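```bash
python3 -m creep '[0,0,-0.002,0,0,0,1, 0,0,-0.004,0,0,0,1, 0,0,-0.005,0,0,0,1, 0,0,-0.006,0,0,0,1, 0,0,-0.007,0,0,0,1, 0,0,-0.008,0,0,0,1, 0,0,-0.008,0,0,0,1, 0,0,-0.008,0,0,0,1]'
```

```text
time_s: 5.3
tool_pos: [0.5401, 0.1938, 0.1669]
eef_rot: [2.943, 0.019, 0.096]
contact_force: [0.4, 0.5, -0.4]
gripper_width: -0.0002
```

```bash
python3 -m creep '[0,0,-0.001,0,0,0,1, 0,0,-0.002,0,0,0,1, 0,0,-0.003,0,0,0,1, 0,0,-0.004,0,0,0,1, 0,0,-0.004,0,0,0,1, 0,0,-0.004,0,0,0,1, 0,0,-0.004,0,0,0,1, 0,0,-0.004,0,0,0,1]'; python3 look.py 3
```

```text
time_s: 6.1
tool_pos: [0.5404, 0.1938, 0.1642]
eef_rot: [2.942, 0.019, 0.096]
contact_force: [-3.0, -0.3, 6.0]
gripper_width: -0.0001
[0.54039209 0.17930716 0.09269544] [-3.00897086 -0.27058373  5.98081074]
```

View pics/scene3.png

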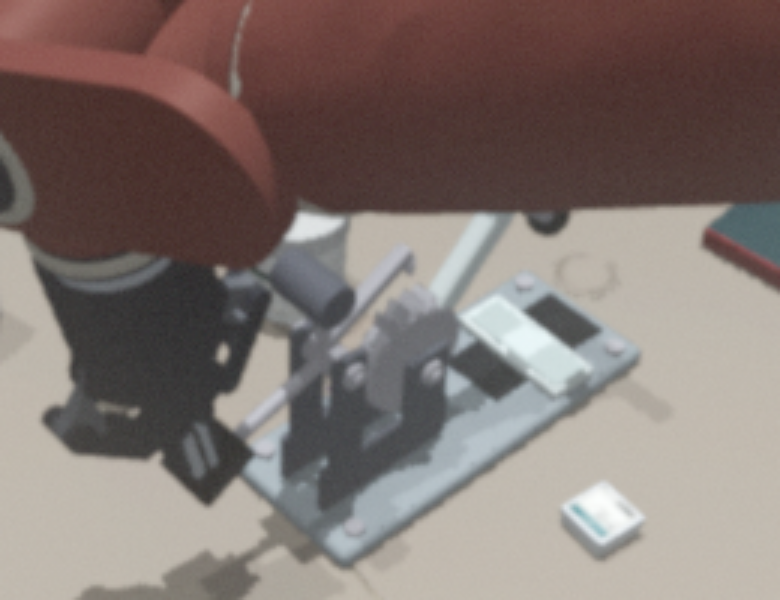

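View pics/top3.png

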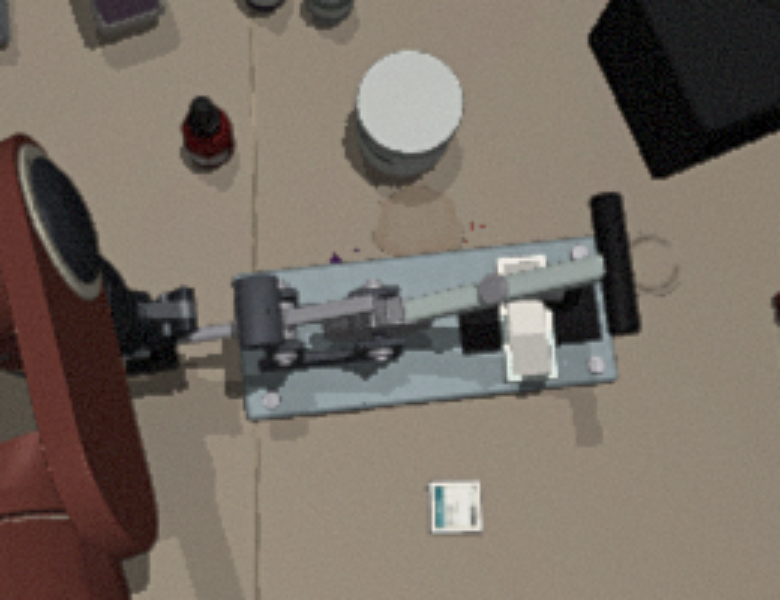

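```bash
python3 -m creep '[0,0,0.02,0,0,0,1, 0,0.005,0.05,0,0,0,1, 0,0.005,0.09,0,0,0,1, 0,0.005,0.13,0,0,0,1, 0,0.005,0.17,0,0,0,1, 0,-0.01,0.19,0.05,0,0,1, 0,-0.03,0.2,0.1,0,0,1, 0.005,-0.07,0.2,0.15,0,0,1]'
python3 -m creep '[0.01,-0.03,0,0.05,0,0,1, 0.01,-0.07,0,0.05,0,0,1, 0.02,-0.11,0,0.05,0,0,1, 0.02,-0.15,0,0.05,0,0,1, 0.02,-0.18,0,0.05,0,0,1, 0.02,-0.21,-0.01,0.05,0,0,1, 0.02,-0.22,-0.02,0.05,0,0,1, 0.02,-0.22,-0.03,0.05,0,0,1]'; python3 look.py 4
```

```text
time_s: 7.0
tool_pos: [0.5455, 0.1247, 0.3658]
eef_rot: [3.095, -0.001, 0.101]
contact_force: [0.8, 0.2, -0.5]
gripper_width: -0.0002
time_s: 7.8
tool_pos: [0.5649, -0.0971, 0.3319]
eef_rot: [-3.141, 0.0, 0.096]
contact_force: [-0.3, 0.5, 0.3]
gripper_width: 0.0
[ 0.56490904 -0.09711519  0.25890251] [-0.30050054  0.51624827  0.26043365]
```

View pics/scene4.png

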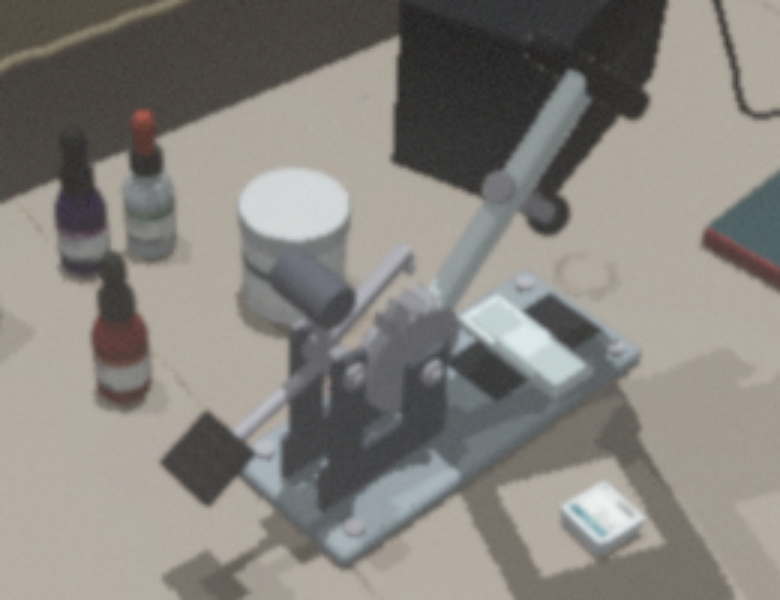

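View pics/top4.png

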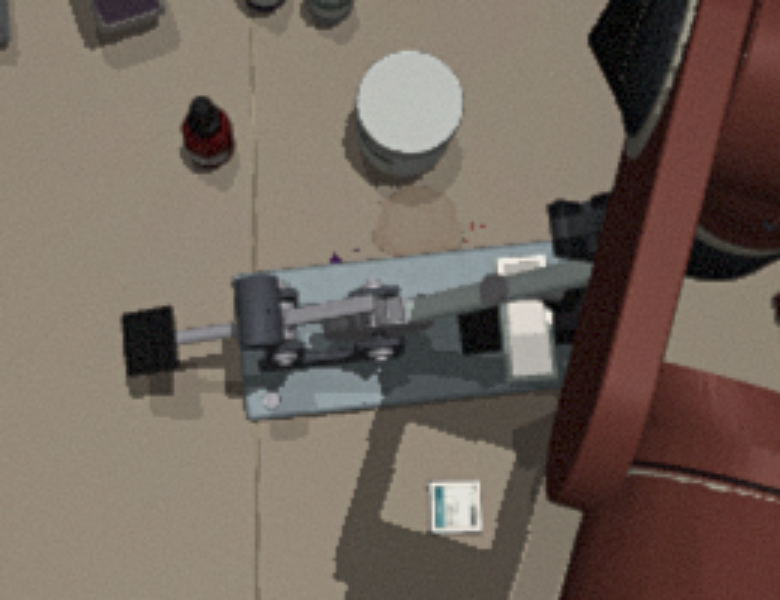

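Run:
```python
from h import *
a=cv2.imread("pics/scene0.png")[40:200,320:480];cv2.imwrite("pics/bx.png",cv2.convertScaleAbs(cv2.resize(a,(600,600)),alpha=2.5))
T=env.grab_frame("top");S=env.grab_frame("scene")
cv2.imwrite("pics/sc5.png",S["img"])
cv2.imwrite("pics/tp5.png",cv2.convertScaleAbs(T["img"][80:240,400:600],alpha=2.5))
```

```text
(no output)
```

View pics/bx.png

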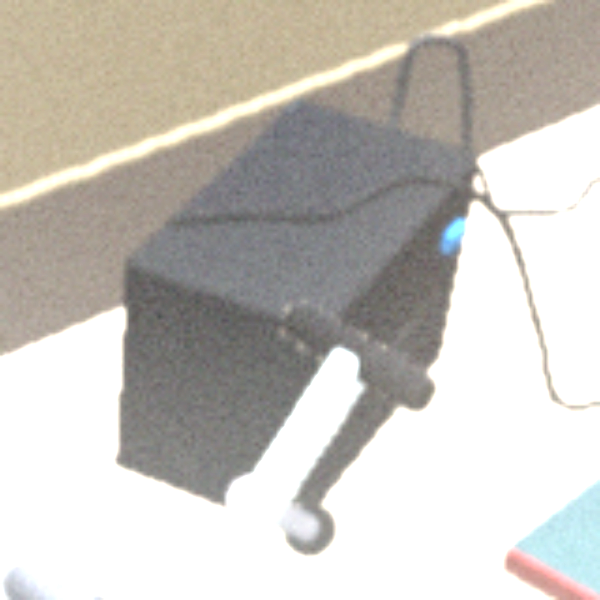

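View pics/sc5.png

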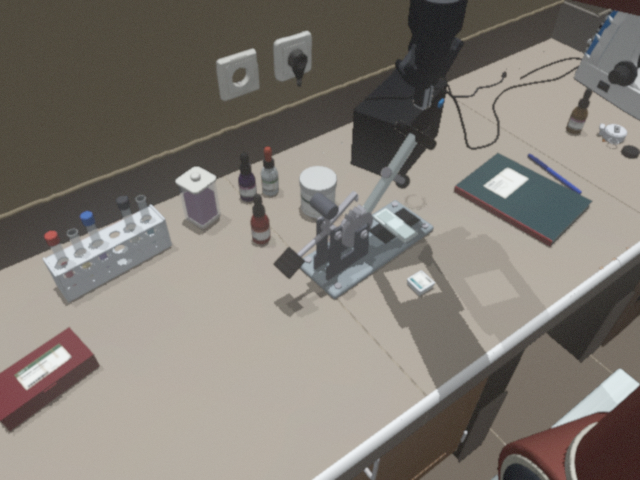

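Run:
```python
from h import *
from scipy.optimize import least_squares
S=env.grab_frame("scene")
c=lambda u,v:np.array([320+u*.26667,40+v*.26667])
r=least_squares(lambda q:np.r_[proj(S,[q[0],q[1],0])-c(118,460),proj(S,[q[0],q[1],q[2]])-c(128,265)],[.75,-.1,.15]);print(r.x,r.cost)
T=env.grab_frame("top")
for z in(.1,.15,.2):
  # near top-left corners in top view
  for u in((427,160),(441,180),(455,207)):
    f=240/np.tan(np.radians(T["vfov"])/2);d=np.array(T["R"]).T@np.array([(u[0]-T["cx"])/f,(u[1]-T["cy"])/f,1]);o=-np.array(T["R"]).T@np.array(T["t"]);print(z,u,np.round(o+d*(z-o[2])/d[2],3))
```

```text
[ 0.76776584 -0.13279249  0.12855235] 0.08771226258062087
0.1 (427, 160) [ 0.733 -0.108  0.1  ]
0.1 (441, 180) [ 0.694 -0.132  0.1  ]
0.1 (455, 207) [ 0.641 -0.156  0.1  ]
0.15 (427, 160) [ 0.717 -0.098  0.15 ]
0.15 (441, 180) [ 0.679 -0.121  0.15 ]
0.15 (455, 207) [ 0.63  -0.143  0.15 ]
0.2 (427, 160) [ 0.7   -0.088  0.2  ]
0.2 (441, 180) [ 0.665 -0.109  0.2  ]
0.2 (455, 207) [ 0.618 -0.13   0.2  ]
```

```bash
python3 -m creep '[0.002,0.004,-0.02,0,0,0,1, 0.002,0.005,-0.035,0,0,0,1, 0.002,0.005,-0.042,0,0,0,1, 0.002,0.004,-0.047,0,0,0,1, 0.002,0,-0.053,0,0,0,1, 0.003,-0.005,-0.059,0,0,0,1, 0.003,-0.01,-0.065,0,0,0,1, 0.003,-0.015,-0.071,0,0,0,1]';  python3 look.py 6
```

```text
time_s: 8.9
tool_pos: [0.5687, -0.1121, 0.2646]
eef_rot: [3.139, -0.002, 0.098]
contact_force: [-2.4, -1.1, 7.5]
gripper_width: 0.0001
[ 0.5689192  -0.11219993  0.19160259] [-2.35841851 -1.13117544  7.5441781 ]
```

View pics/scene6.png

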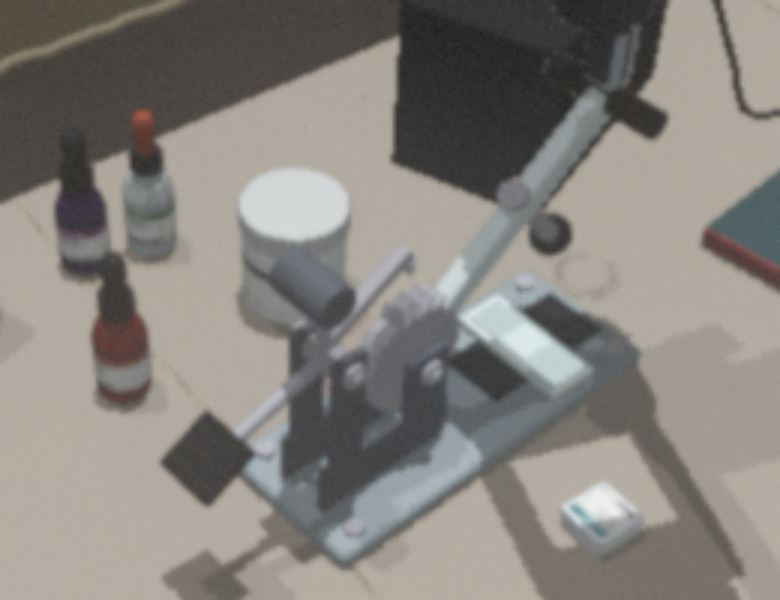

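```bash
python3 -m creep '[0,-0.005,-0.006,0,0,0,1, 0.001,-0.01,-0.013,0,0,0,1, 0.001,-0.014,-0.021,0,0,0,1, 0.001,-0.018,-0.028,0,0,0,1, 0.001,-0.021,-0.035,0,0,0,1, 0.001,-0.024,-0.042,0,0,0,1, 0.002,-0.027,-0.05,0,0,0,1, 0.002,-0.029,-0.058,0,0,0,1]';  python3 look.py 7
```

```text
time_s: 9.8
tool_pos: [0.5717, -0.1427, 0.2072]
eef_rot: [3.135, -0.004, 0.098]
contact_force: [-0.8, -6.1, 8.1]
gripper_width: 0.0003
[ 0.57208388 -0.14313936  0.13417035] [-0.8264467  -6.0538581   8.08639766]
```

View pics/scene7.png

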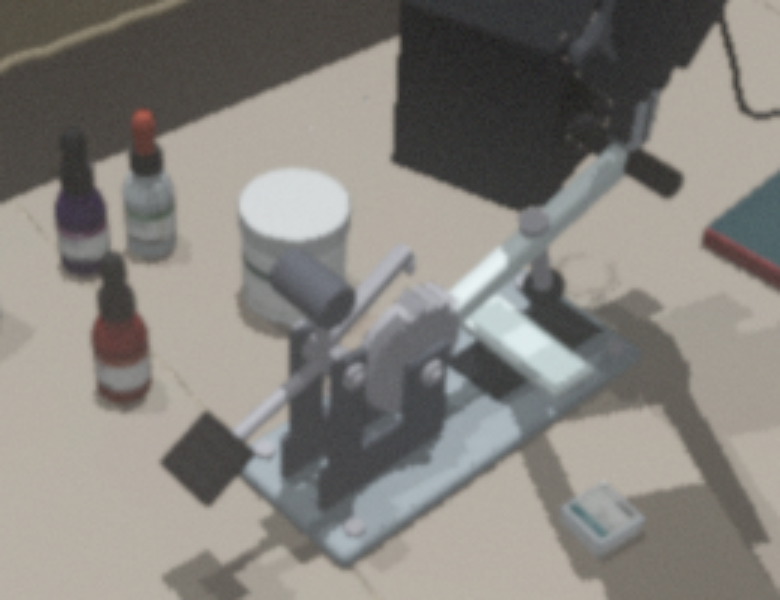

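```bash
python3 -m creep '[0,0.003,0,0,0,0,1, 0,0.003,-0.006,0,0,0,1, 0,0.002,-0.012,0,0,0,1, 0,0.001,-0.018,0,0,0,1, 0,0.001,-0.024,0,0,0,1, 0,0,-0.029,0,0,0,1, 0,0,-0.034,0,0,0,1, 0,0,-0.036,0,0,0,1]';  python3 look.py 8
```

```text
time_s: 10.7
tool_pos: [0.5714, -0.1411, 0.1696]
eef_rot: [3.138, -0.004, 0.098]
contact_force: [1.2, -4.3, 6.2]
gripper_width: -0.0003
[ 0.57173327 -0.14125978  0.09665031] [ 1.24651404 -4.25407193  6.16598067]
```

View pics/scene8.png

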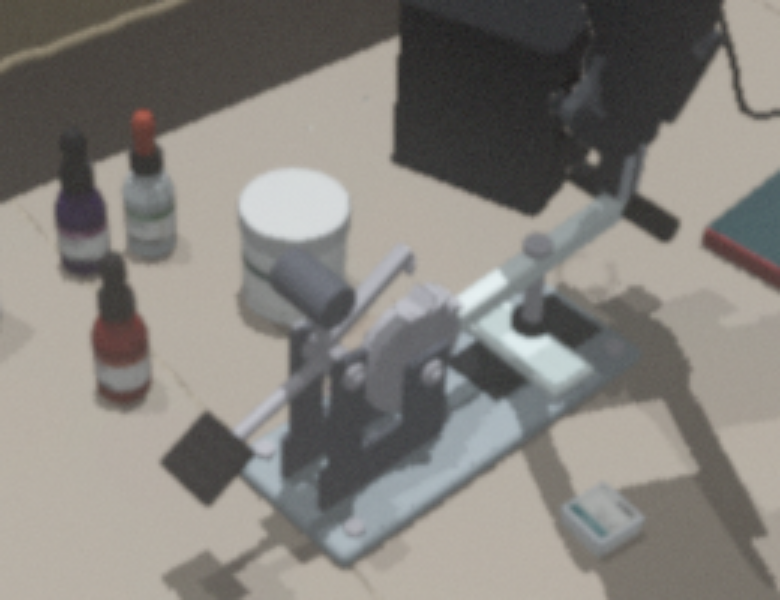

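```bash
python3 -m creep '[0,0,-0.003,0,0,0,1, 0,0,-0.006,0,0,0,1, 0,0,-0.008,0,0,0,1, 0,0,-0.01,0,0,0,1, 0,0,-0.011,0,0,0,1, 0,0,-0.012,0,0,0,1, 0,0,-0.012,0,0,0,1, 0,0,-0.012,0,0,0,1]'
```

```text
time_s: 11.6
tool_pos: [0.5712, -0.1408, 0.1575]
eef_rot: [3.139, -0.003, 0.098]
contact_force: [0.7, -3.4, 5.6]
gripper_width: 0.0
```

```bash
python3 -m creep '[0,0,-0.001,0,0,0,1, 0,0,-0.002,0,0,0,1, 0,0,-0.002,0,0,0,1, 0,0,-0.003,0,0,0,1, 0,0,-0.003,0,0,0,1, 0,0,-0.004,0,0,0,1, 0,0,-0.004,0,0,0,1, 0,0,-0.004,0,0,0,1]';  python3 look.py 9
```

```text
time_s: 12.4
tool_pos: [0.5713, -0.1409, 0.1557]
eef_rot: [3.139, -0.002, 0.098]
contact_force: [-5.2, -1.9, 15.5]
gripper_width: -0.0002
[ 0.57150548 -0.14108232  0.08274402] [-5.19393086 -1.93807139 15.50033566]
```

View pics/scene9.png

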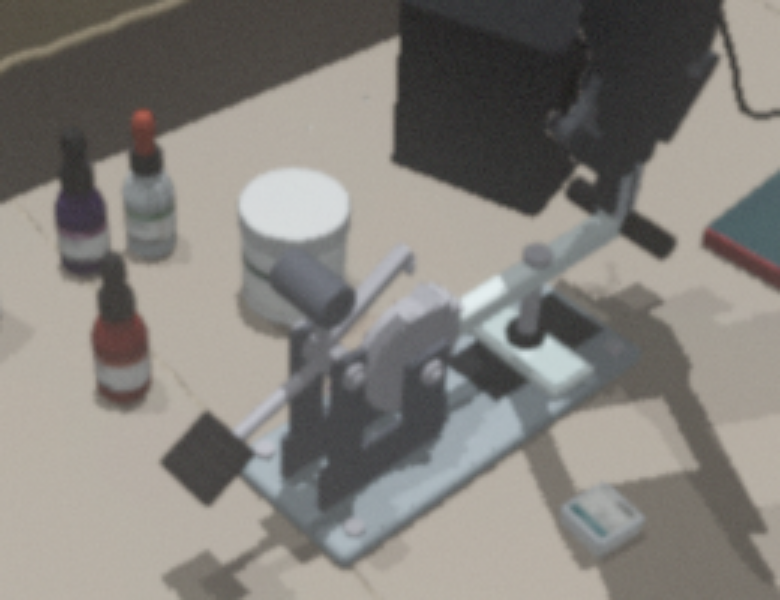

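```bash
python3 -m creep '[0,0,0.004,0,0,0,1, 0,0,0.01,0,0,0,1, 0,0,0.02,0,0,0,1, 0,0,0.04,0,0,0,1, 0,0,0.07,0,0,0,1, 0,0,0.11,0,0,0,1, 0,0,0.15,0,0,0,1, 0,0,0.19,0,0,0,1]'
python3 -m creep '[-0.03,-0.03,0.01,0,0,0,1, -0.06,-0.06,0.01,0,0,0,1, -0.09,-0.09,0.01,0,0,0,1, -0.12,-0.12,0.01,0,0,0,1, -0.14,-0.15,0.01,0,0,0,1, -0.16,-0.18,0.01,0,0,0,1, -0.17,-0.2,0.01,0,0,0,1, -0.17,-0.2,0.01,0,0,0,1]'
python3 look.py 10
python3 - <<'E'
from h import *
from scipy.optimize import least_squares
p=[.5538,.031,1.6694]
for n in("scene","top"):
    f=env.grab_frame(n);print(n,"bar a=0",proj(f,bar(p,0)),"a=.05",proj(f,bar(p,.05)),"pad .5",proj(f,pad(p,.5)))
    for l in("cross_bar","pawl_pad","slide_block","dropper","jar","slip_box"):
        for r in env.recognise(f,l)[:1]: print(l,round(r["confidence"],2),np.round(toworld(f,r["xyz"]),3),np.round(proj(f,toworld(f,r["xyz"]))))
E
```

```text
time_s: 13.3
tool_pos: [0.5697, -0.1397, 0.3433]
eef_rot: [-3.141, 0.001, 0.098]
contact_force: [0.8, 0.1, 0.0]
gripper_width: 0.0001
time_s: 14.1
tool_pos: [0.3988, -0.3418, 0.3517]
eef_rot: [-3.141, 0.001, 0.094]
contact_force: [1.7, 0.6, 0.1]
gripper_width: -0.0
[ 0.39871397 -0.34172515  0.27872388] [1.73120197 0.59888391 0.14067575]
scene bar a=0 [426.05616828 182.22531489] a=.05 [426.69496695 178.49797468] pad .5 [288.63825574 262.23338376]
cross_bar 0.96 [ 0.556 -0.056  0.088] [394. 201.]
pawl_pad 0.86 [0.544 0.111 0.122] [320. 231.]
slide_block 0.81 [ 0.543 -0.069  0.02 ] [400. 230.]
dropper 0.74 [0.679 0.144 0.05 ] [260. 223.]
jar 0.62 [0.688 0.014 0.075] [317. 182.]
slip_box 0.91 [ 0.432 -0.016  0.015] [421. 284.]
top bar a=0 [449.7046288  246.18322109] a=.05 [450.71292925 245.46936322] pad .5 [278.52922113 263.84353178]
cross_bar 0.93 [ 0.557 -0.074  0.087] [412. 253.]
pawl_pad 0.95 [0.548 0.114 0.133] [310. 256.]
dropper 0.74 [0.677 0.133 0.054] [301. 197.]
jar 0.85 [0.686 0.009 0.075] [365. 189.]
slip_box 0.71 [ 0.439 -0.024  0.015] [383. 318.]
```

View pics/scene10.png

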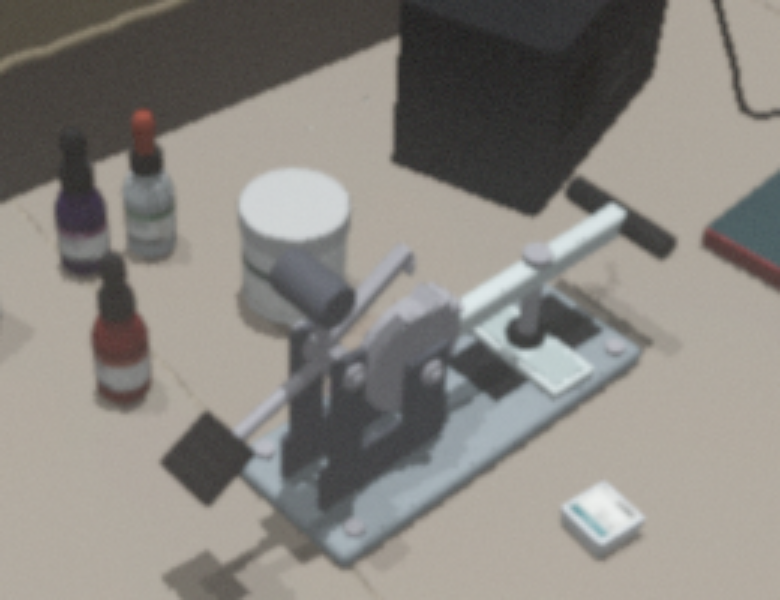

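View pics/top10.png

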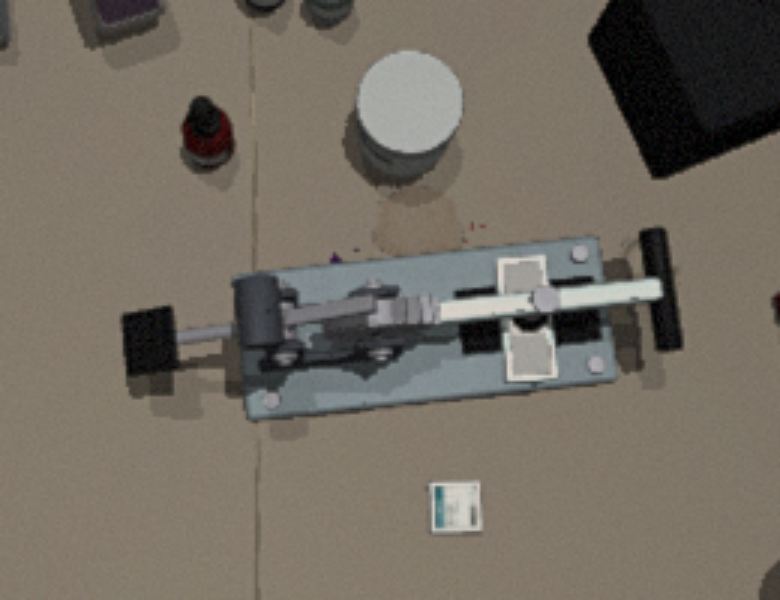

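```bash
python3 -c "
from bench import env
print(env.get_state()['qd'].round(3));print(env.finish_job())"
```

```text
[ 0.    -0.001 -0.001  0.    -0.002  0.   ]
the job is handed in; nothing more can be done
None
```

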